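# Release the slicer's blade insert and stop it on its rails

### The job

The blade insert of the vegetable slicer has to come out for washing: press the slicer's spring release with one finger, so that the insert springs out of its catch, and with the other finger, waiting in front of the insert's upright flange, stop it before it has slid out by half its length. Do not lift the insert, and leave the other things on the bench where they are. Finish while holding it so: one finger keeps the release pressed down, and the insert is at rest against the other finger.

Things in the scene. Friction and masses are not known exactly. Their poses are not given: they have to be found in the camera images.
- slicer: vegetable slicer (mandoline): an open sloping frame, 350 mm long, 105 mm wide, on wire legs, fixed to the bench. Origin on the bench, straight below the front of the seated blade insert; its -x points horizontally the way the rails run downhill, +y to the side with the release, z up.
- rails: the slicer's two sloping side rails. Origin midway between them, at runner height (130 mm up), at the seated insert's front. -x: 20 degrees down the slope; y: across, to the release side; z: square to the slope. They run from x = -100 mm (open lower end) to +250 mm, lie 39.5 to 52.5 mm from the middle and stand 12.5 mm above the runners; between them it is open below from x = -90 to +110 mm.
- insert: white plastic blade insert, loose in the rails, 180 g: plate 115 mm long, 80 wide, 7 thick, with a steel V blade and, at its lower end, an upright flange 60 mm wide, 6 thick, 30 high. Origin at the foot of the flange's front face; axes as the slicer's. Let go, a spring ejector (3 N, 30 mm) shoots it downhill and it slides off the lower end within a second. It is out of its catch 8 mm down.
- flange (a point): middle of the top edge of the front face of the insert's flange, 30 mm above the runners square to the slope.
- release (a joint): travel of the spring release in m: 0 = up, 0.010 = fully down. It moves square to the slope (down the -z of the rails), against a spring of about 2.5 N at the start and 6 N at the bottom. The insert is let go at about 0.006; it springs back when left.
- release_top (a point): centre of the top of the release: a black ribbed pad outside the rail, 34 mm along the slope, 28 mm across, parallel to the slope, 14 mm above the runners when up. It lies 72 mm across from the middle line (+y) and 42 mm downhill of the seated flange. A finger 44 to 97 mm across the rails from it, level with it along the slope, stands in the way of the flange.
- tub: clear plastic tub 190 x 150 mm, 62 mm high, with sliced onion, standing under the slicer. Leave alone. Origin under its centre.
- guard: the slicer's black plastic hand guard, a disc of 90 mm with a knob on top, 53 mm high, loose on the bench. Leave alone. Origin under its centre.
- onion_bowl: steel bowl, 220 mm wide, about 110 mm high with its peeled onions. Leave alone. Origin under its centre.
- knife: chef's knife, 340 mm long, lying on a white board 15 mm thick. Leave alone. Origin at the bolster, x towards the point.
Things that resemble listed ones, but are neither listed nor needed, are in the scene too. Of the things shaped like the insert, the white one is meant.

How it is judged (in metres and radians):
On the way, in this order (a step that is already met when the one before it is completed fails the run):
1. the release is pressed (value of joint release above 0.003 m).
2. the insert has sprung out and stands still against a finger while the release is still held down (value of joint release above 0.005 m and contact force between the fingers and release above 0.5 N and contact force between the fingers and insert above 0.1 N and x of insert in the frame of rails between -0.06 and -0.008 m and linear speed of insert below 0.02 m/s), for 0.3 s.
At the end, for the whole second after the job is handed in: The insert stands still on the runners, 8 to 60 mm down the slope from its seat, resting against a finger (over 0.1 N), while a finger keeps the release pressed down (at least 5 mm) (all of step 2 and z of insert in the frame of rails between -0.006 and 0.008 m); the arm keeps its last pose, push and grip.
It fails at once if the insert slides out by more than half its length (60 mm) (x of insert in the frame of rails below -0.06 m).
It fails at once if the insert is lifted off its runners (z of insert in the frame of rails above 0.012 m).
It fails at once if the tub, hand guard, onion bowl or knife is moved by more than 30 mm (distance of any of tub, guard, onion_bowl, knife from where it was at the start of the episode above 0.03 m).
It also fails if it takes over 38 s, if anything falls off the work surface, if the arm or the gripper's body presses on something with over 40 N, if the wrist force passes 120 N, or if a joint passes its speed limit or range.

### The arm

A 6-joint arm with a two-finger parallel gripper is mounted at the origin on the work surface. World frame = base frame: x ahead of the robot, y to its left, z up, the work surface at z = 0. Lengths are in mm, angles in degrees, forces in N, time in s.
With the tool pointing down it reaches from about 300 to 850 mm from the base axis. Payload 4.2 kg.
Tool frame: the origin (TCP) lies between the finger pads; the fingertips stand ahead of it and the grasp point (between the pads) lies 8 mm behind it (env.tip_reach is the x of the fingertips in the tool frame, in mm); x points along the fingers, y is the direction in which the jaws open and shut, and the axes are right-handed (so a half turn about x gives the same grasp; the last joint's range is limited). The gripper opens to 91 mm and grips with 3 to 60 N. Pads are 32 mm wide; open, the fingers measure 118 mm over their backs; the gripper's body (76 mm by 178 mm) begins 60 mm behind the grasp point.
Start: joints at [68.354, 18.312, 89.639, -0, 72.044, -1.146], TCP at [201.376, 538.6, 224.976] pointing down, gripper open.
Joint ranges: [-177.97, 177.97], [-48.28, 115.42], [12.27, 149.76], [-77.06, 257.06], [2.81, 150.46], [-146.56, 146.56]. Speed limits (degrees/s): [147.25, 147.25, 180, 180, 180, 180].

### API

Orientations are given as [roll, pitch, yaw] about the fixed x, y, z axes, in that order (R = Rz(yaw) Ry(pitch) Rx(roll)).
In Python, from workcell import env, cams gives the robot as it stands.
- The arm moves only by the tool arm_command, never from a script. Its argument "deltas" is a list of rows, each a list of 3 entries, a list of its own where there are three numbers: the opening, from 0 (shut) to 1 (fully open), then the shift along the world's x, y, z in mm, then the turn about the world's z in rad. A call has 1 to 20 rows; each row is the pose to reach, as a shift and turn from the pose commanded when the call began; what a row does not reach only later rows make up. A row lasts 1/10 s, in which the tool goes at most 50 mm and 8.59 degrees, less where a joint would pass 70% of its speed; a pose out of reach is approached as far as the arm can. A call with a gripper value outside its range is refused whole. The fingers move at their own pace and stop on an object; "grip_force" is the grip in N (left out, the last holds). Time passes only in rows, so rows that repeat a pose let the fingers close. It gives the time, the measured TCP pose, the force and the opening at its end, in the units of the state.
- env.state(): the state, without advancing time (a new reading comes with each control period).
- cams.grab_frame(name): name is "scene" or "top" or "wrist"; returns a dict with "img" (480x640x3 uint8, red, green, blue), "K" (3x3 intrinsics, pixels), "rvec" (rotation vector, rad) and "tvec" (3), from world to camera coordinates, as OpenCV has them. Camera axes: x right, y down, z forward; pixel columns grow to the right and rows downward; lengths in mm; the calibration is good to about 2 mm. The wrist camera is an equidistant fisheye: a pixel r from the principal point sees the ray r / f radians off the axis. A picture is of the moment at which its call begins. There is no depth.
- env.job_done(): hands the job in, once; it reports no verdict.
Trained networks look in a picture, given as the dict that the camera call returned (one of the last four; its "shot" number tells which), for a name from the list of things; names that differ only in an ending like _2 or _b are one class to them, and where a whole thing is asked for, a point or a joint stands for the part that bears it (a point fixed in the world has none). Each returns a list of dicts, best first, with "conf" (0 to 1); they miss things now and then, are a little off and sometimes report something else, mostly with a low value. They report only what shows in the picture. A call takes as long as a camera call. They do not tell look-alikes from the thing itself.
- cams.silhouettes(picture, name): "region" (480x640 bool, what is visible of it) and "centre" ([column, row] in pixels, amid what is visible of it).
The state is a dict: "time_s": time; "qpos": joint angles; "qvel": joint speeds; "effort": joint torques, N m; "ee_pos": TCP position; "ee_rot": TCP orientation; "force": force on the tool from outside, world axes, zero at the start; "torque": the same for the moment, N m; "gripper_width": finger opening in mm.
Only numpy, scipy, OpenCV 4.12 (cv2) and the standard library are available. Lean on these libraries where they do the work, as an engineer would, in place of code of your own. Each camera call takes 0.05 s, during which the arm holds its last target.

## Working session

There is one attempt and no reset: what is moved stays moved. The work goes in short steps, Python scripts to look and compute and a tool call to move; the robot and the scene stay as the last step left them, time stands still between calls to the robot, and variables do not carry over. Pictures are saved under pics/ and viewed, and the job is handed in when it is done.

Besides the shell and the picture viewer there is one more tool, called by a JSON object that holds its "op" and its "data", one argument or row to a line. arm_command: Moves the arm, as the interface text tells. Its arguments: {"type":"object","properties":{"deltas":{"type":"array","items":{"type":"array"}},"grip_force":{"type":"number"}},"required":["deltas"]}

```bash
mkdir -p pics; ls; python3 - <<'E'
from workcell import env,cams
import cv2,pickle
s=env.state();print(s, env.tip_reach)
for n in ["scene","top","wrist"]:
    f=cams.grab_frame(n)
    cv2.imwrite(f"pics/{n}0.png",f["img"][:,:,::-1])
    print(n,f["K"],f["rvec"],f["tvec"],f["shot"])
    d={}
    pickle.dump(f,open(f"{n}0.pkl","wb"))
E
```

```text
pics
{'time_s': 0.0, 'qpos': array([ 6.83522668e+01,  1.83515648e+01,  8.97068462e+01, -2.18673285e-03,
        7.20432323e+01, -1.14631646e+00]), 'qvel': array([-0.02390119,  0.02304694, -0.02127311, -0.04485388, -0.06464331,
        0.00816637]), 'effort': array([-6.55205404e-04, -4.12456405e+01, -2.31969523e+01,  7.26050930e-02,
        4.57211479e-02, -1.47036385e-04]), 'ee_pos': array([201.21681149, 538.12313198, 224.11804417]), 'ee_rot': array([ -89.97454925,   89.8983354 , -110.47528995]), 'force': array([-0.08552367, -0.12508193, -0.2560337 ]), 'torque': array([ 0.04564516, -0.01574229,  0.00314187]), 'gripper_width': 91.27628822275389} 11.0
scene [[467.61490481   0.         323.89370012]
 [  0.         467.61490481 240.65781484]
 [  0.           0.           1.        ]] [ 2.16977733  0.51457486 -0.27394555] [-529.13911092  -69.47514939 1687.10541014] 1
top [[568.98904905   0.         321.10905946]
 [  0.         568.98904905 243.75511486]
 [  0.           0.           1.        ]] [ 2.1639895  -2.22783148  0.03113951] [  -6.51528432  587.11917775 1713.45007512] 2
wrist [[371.64829954   0.         320.18829856]
 [  0.         371.64829954 241.75463396]
 [  0.           0.           1.        ]] [-2.3707314  -1.64655613 -0.2457957 ] [-575.0107219   -33.03361331  391.47984042] 3
```

View pics/scene0.png

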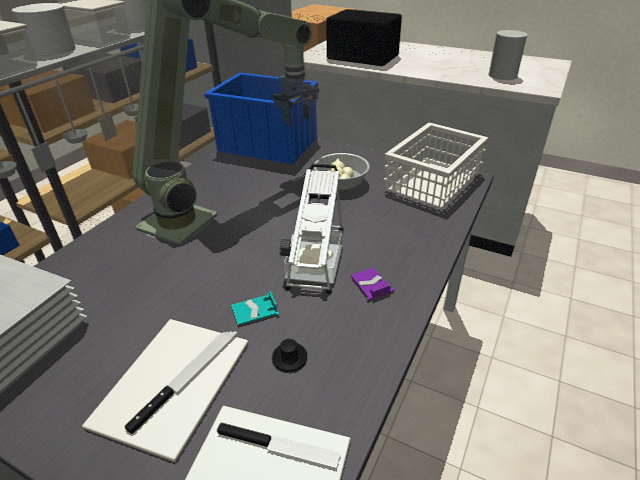

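View pics/top0.png

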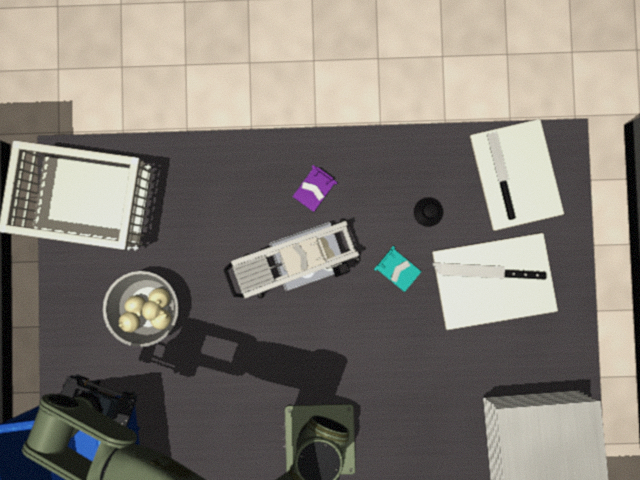

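View pics/wrist0.png

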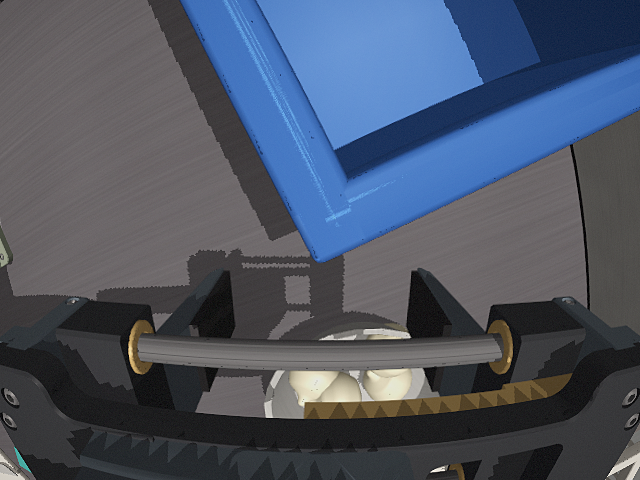

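```bash
python3 - <<'E'
from workcell import env,cams
import cv2,numpy as np
for n in ["scene","top"]:
    f=cams.grab_frame(n)
    for k in ["slicer","rails","insert","flange","release","release_top","tub"]:
        try:
            for d in cams.silhouettes(f,k)[:4]:
                m=d["region"];ys,xs=np.nonzero(m)
                print(n,k,round(d["conf"],2),np.round(d["centre"],1),m.sum(),xs.min(),xs.max(),ys.min(),ys.max())
        except Exception as e: print(n,k,e)
    c=f["img"][150:310,240:400] if n=="scene" else f["img"][200:320,215:375]
    cv2.imwrite(f"pics/{n}z.png",cv2.resize(c[:,:,::-1],None,fx=5 if n=="top" else 3.75,fy=5 if n=="top" else 3.75,interpolation=cv2.INTER_CUBIC))
E
```

```text
scene slicer 0.65 [325.7 221.7] 2721 280 342 163 292
scene rails 0.65 [319.9 202.2] 2429 280 338 163 268
scene insert 0.96 [366.2 283.1] 831 351 393 268 300
scene insert 0.82 [313.6 219.3] 825 298 328 204 236
scene insert 0.75 [253.1 307.2] 927 232 277 292 324
scene flange 0.87 [255.7 309.1] 903 231 276 293 323
scene flange 0.81 [315.1 219.5] 790 299 328 205 236
scene flange 0.66 [369.4 282.6] 712 352 391 269 298
scene release 0.58 [286.  242.3] 165 280 320 237 250
scene release_top 0.71 [288.  243.2] 146 280 316 238 250
scene release_top 0.24 [318.1 200.8] 2506 281 341 164 293
scene tub 0.98 [315.  258.4] 1814 284 341 230 282
top slicer 0.82 [272.2 266. ] 3368 224 360 218 297
top slicer 0.69 [140.2 310.3] 4441 103 177 270 345
top rails 0.56 [267.2 266.8] 3127 224 357 221 297
top insert 0.89 [316.6 189.6] 1050 294 336 166 209
top insert 0.62 [302.3 257.7] 1189 280 326 237 275
top flange 0.96 [314.4 188.3] 968 294 335 166 209
top flange 0.81 [396.8 268.8] 996 377 420 247 290
top flange 0.65 [304.1 255.5] 1250 280 327 236 275
top release_top 0.44 [342.6 265.8] 123 336 350 262 273
top tub 0.71 [322.4 250.7] 1131 272 340 223 289
top tub 0.64 [340.7 264.9] 118 336 348 263 274
```

View pics/scenez.png

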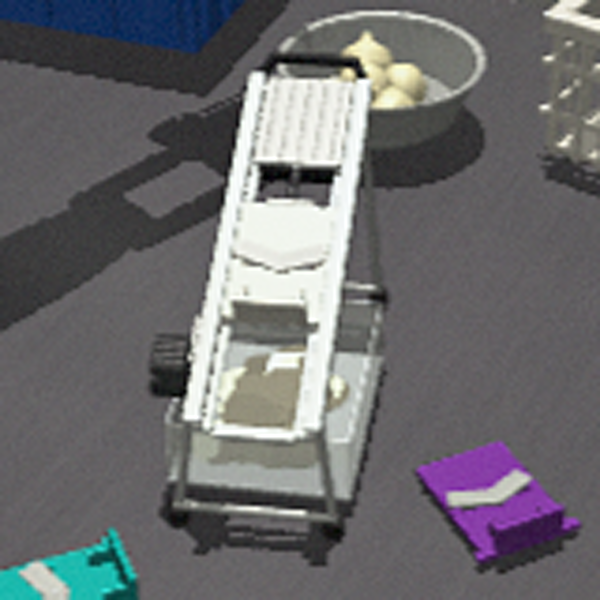

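View pics/topz.png

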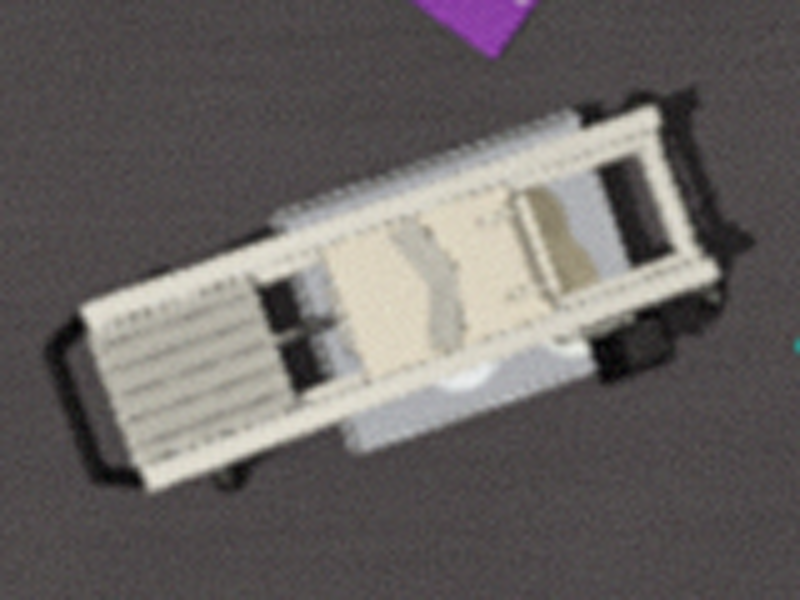

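```bash
cat > h.py <<'E'
import numpy as np,cv2,pickle
from scipy.optimize import least_squares
c20,s20=np.cos(np.radians(20)),np.sin(np.radians(20))
def rails2w(p,X,Y,yaw,dz=0):
    p=np.atleast_2d(p).astype(float)
    h=p[:,0]*c20-p[:,2]*s20; v=130+dz+p[:,0]*s20+p[:,2]*c20
    c,s=np.cos(yaw),np.sin(yaw)
    return np.c_[X+c*h-s*p[:,1],Y+s*h+c*p[:,1],v]
def proj(f,P): return cv2.projectPoints(P.astype(float),np.array(f["rvec"]),np.array(f["tvec"]),np.array(f["K"]),None)[0][:,0]
def fish(f,P):
    R=cv2.Rodrigues(np.array(f["rvec"]))[0]; q=P@R.T+np.array(f["tvec"]).ravel()
    r=np.hypot(q[:,0],q[:,1]);th=np.arctan2(r,q[:,2]);K=np.array(f["K"])
    return np.c_[K[0,2]+K[0,0]*th*q[:,0]/r,K[1,2]+K[1,1]*th*q[:,1]/r]
E
python3 - <<'E'
from h import *
top=pickle.load(open("top0.pkl","rb"));sc=pickle.load(open("scene0.pkl","rb"))
M=np.array([[-100,52.5,12.5],[-100,-52.5,12.5],[250,52.5,12.5],[250,-52.5,12.5],[0,30,30],[0,-30,30],[-42,72,14]])
zt=np.array([[718,270],[655,108],[150,490],[85,305],[557,300],[520,192],[632,347]])
ut=(zt+.5)/5-.5+[215,200]
zs=np.array([[185,420],[322,432],[250,75],[368,85],[232,302],[308,308],[172,352]])
us=(zs+.5)/3.75-.5+[240,150]
def r(p):
    P=rails2w(M,*p)
    return np.r_[(proj(top,P)-ut).ravel(),(proj(sc,P)-us).ravel()]
best=None
for y in np.radians([0,90,180,270]):
    s=least_squares(r,[450,0,y],loss="soft_l1",f_scale=1)
    if best is None or s.cost<best.cost: best=s
p=best.x;print(best.cost,p[:2],np.degrees(p[2]));print(best.fun.reshape(2,-1,2).round(1))
print(rails2w(M,*p).round())
E
```

```text
6.572317505401136 [566.2784479  -19.45598207] 109.16983630567195
[[[-0.1  0.9]
  [-0.6 -0.9]
  [-0.2  0.2]
  [-1.   0.1]
  [ 0.5 -1.7]
  [ 0.2 -0.3]
  [ 2.1 -1.3]]

 [[-0.5  0.1]
  [-0.4 -0.2]
  [ 0.  -0.6]
  [ 0.8 -1.5]
  [-0.5 -0.3]
  [-0.4 -0.5]
  [-0.4  0.3]]]
[[ 549. -129.  108.]
 [ 648.  -95.  108.]
 [ 441.  181.  227.]
 [ 540.  216.  227.]
 [ 541.  -39.  158.]
 [ 598.  -19.  158.]
 [ 513.  -85.  129.]]
```

```bash
python3 - <<'E'
from h import *
from workcell import env
from scipy.spatial.transform import Rotation as R
s=env.state();r=R.from_euler("xyz",s["ee_rot"],degrees=True).as_matrix();print(r.round(3));print("jaw yaw",np.degrees(np.arctan2(r[1,1],r[0,1])))
X,Y,yaw=566.28,-19.46,np.radians(109.17)
c,sn=np.cos(yaw),np.sin(yaw)
for h,y in [(-54,36)]:
    print(X+c*h-sn*y,Y+sn*h+c*y)
E
```

```text
[[ 0.     0.35   0.937]
 [ 0.     0.937 -0.35 ]
 [-1.     0.     0.   ]]
jaw yaw 69.49809725079558
550.0083512197591 -82.28701207261481
```

{"op": "arm_command", "data": {
  "deltas": [
    [0.65,[0,0,50],0],
    [0.65,[10,-20,100],0],
    [0.65,[30,-55,110],-0.05],
    [0.65,[52,-95,110],-0.1],
    [0.65,[75,-135,110],-0.16],
    [0.65,[98,-176,110],-0.22],
    [0.65,[121,-217,110],-0.28],
    [0.65,[144,-258,110],-0.34],
    [0.65,[167,-299,110],-0.4],
    [0.65,[190,-340,110],-0.47],
    [0.65,[213,-381,110],-0.54],
    [0.65,[236,-422,110],-0.61],
    [0.65,[259,-463,110],-0.68],
    [0.65,[282,-504,110],-0.75],
    [0.65,[305,-545,110],-0.81],
    [0.65,[328,-585,110],-0.87],
    [0.65,[349,-620,110],-0.878],
    [0.65,[349,-620,110],-0.878],
    [0.65,[349,-620,90],-0.878],
    [0.65,[349,-620,90],-0.878]
  ]
}}

```text
time_s: 2.95
ee_pos: [548.9, -80.9, 312.7]
ee_rot: [-123.3, 89.7, 165.9]
force: [0.8, 0.6, -0.7]
gripper_width: 59.4
```

```bash
python3 - <<'E'
from h import *
from workcell import env,cams
from scipy.spatial.transform import Rotation as R
s=env.state();print(s["time_s"],s["ee_pos"],s["qpos"],s["force"],s["gripper_width"])
r=R.from_euler("xyz",s["ee_rot"],degrees=True).as_matrix();print("jaw yaw",np.degrees(np.arctan2(r[1,1],r[0,1])))
M=np.array([[-100,52.5,12.5],[-100,-52.5,12.5],[250,52.5,12.5],[250,-52.5,12.5],[0,30,30],[0,-30,30],[-42,72,14],[-25,58,14],[-59,58,14],[-59,86,14],[-25,86,14]])
for n in ["wrist","top","scene"]:
    f=cams.grab_frame(n);pickle.dump(f,open(n+"1.pkl","wb"))
    im=f["img"][:,:,::-1].copy()
    cv2.imwrite(f"pics/{n}1.png",im)
    P=rails2w(M,566.28,-19.46,np.radians(109.17))
    u=(fish if n=="wrist" else proj)(f,P)
    if n=="wrist":
        print(u.round(), -cv2.Rodrigues(f["rvec"])[0].T@f["tvec"])
        for a in u: cv2.drawMarker(im,tuple(int(t) for t in a.round()),(0,0,255),0,8)
        cv2.imwrite("pics/wrist1m.png",im)
E
```

```text
2.95 [548.9121681  -80.92531419 312.70602239] [-9.58830751e+00  1.42578054e+01  8.28364750e+01  2.41975375e-02
  8.32098884e+01 -2.87752144e+01] [ 0.84361976  0.5799913  -0.6627978 ] 59.37668916061811
jaw yaw 19.18435495857769
[[ 305.  259.]
 [ 405.  259.]
 [ 299. -121.]
 [ 441. -111.]
 [ 329.  181.]
 [ 398.  182.]
 [ 283.  213.]
 [ 298.  197.]
 [ 299.  228.]
 [ 270.  228.]
 [ 267.  197.]] [522.25473528  -1.66565942 472.16855593]
```

View pics/wrist1m.png

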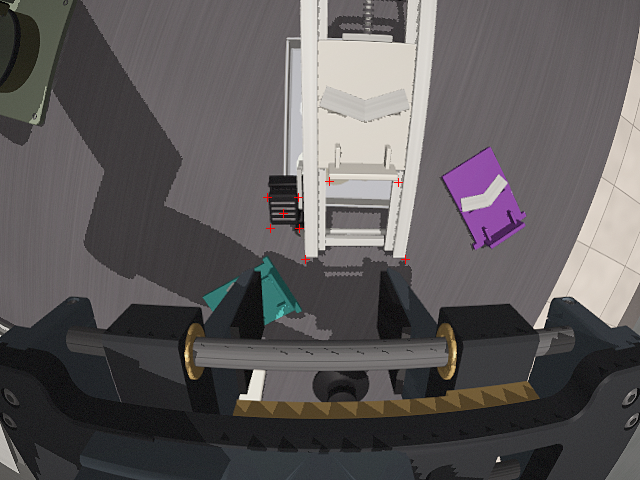

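```bash
python3 - <<'E'
import cv2
im=cv2.imread("pics/wrist1m.png")
cv2.imwrite("pics/wrist1z.png",cv2.resize(im[130:280,250:440],None,fx=4,fy=4,interpolation=cv2.INTER_CUBIC))
im=cv2.imread("pics/wrist1.png")
cv2.imwrite("pics/wrist1y.png",cv2.resize(im[130:280,250:440],None,fx=4,fy=4,interpolation=cv2.INTER_CUBIC))
E
```

```text
(no output)
```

View pics/wrist1z.png

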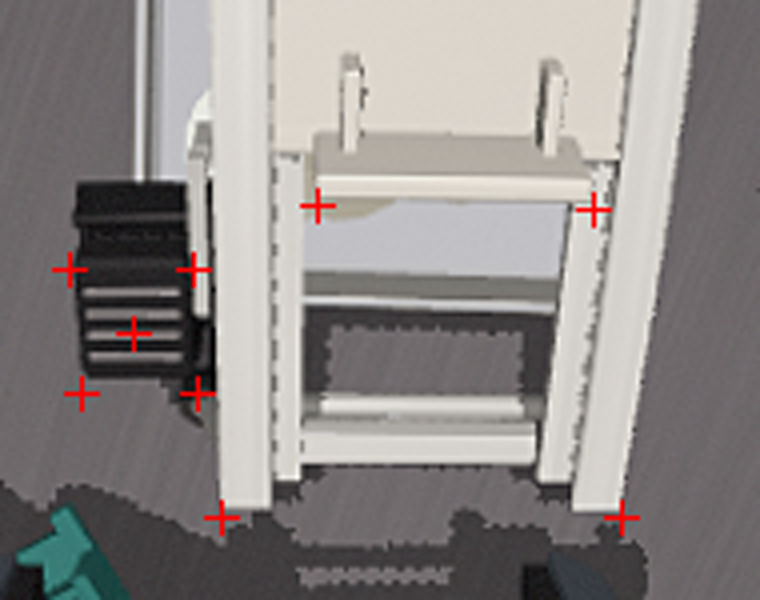

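View pics/wrist1y.png

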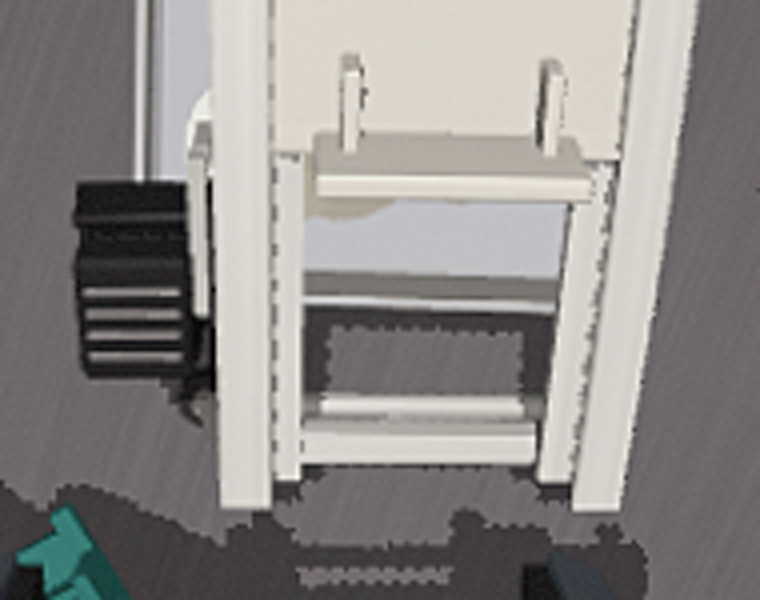

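```bash
python3 - <<'E'
from h import *
top=pickle.load(open("top0.pkl","rb"));sc=pickle.load(open("scene0.pkl","rb"));wr=pickle.load(open("wrist1.pkl","rb"))
M=np.array([[-100,52.5,12.5],[-100,-52.5,12.5],[250,52.5,12.5],[250,-52.5,12.5],[0,30,30],[0,-30,30]])
zt=np.array([[718,270],[655,108],[150,490],[85,305],[557,300],[520,192]])
ut=(zt+.5)/5-.5+[215,200]
zs=np.array([[185,420],[322,432],[250,75],[368,85],[232,302],[308,308]])
us=(zs+.5)/3.75-.5+[240,150]
W=np.array([[-100,52.5,12.5],[-100,-52.5,12.5],[0,30,30],[0,-30,30],[-25,86,14],[-25,58,14],[-59,86,14],[-59,58,14]])
zw=np.array([[220,510],[622,512],[318,195],[592,200],[80,258],[190,258],[85,378],[190,375]])
uw=(zw+.5)/4-.5+[250,130]
def rw(p): return fish(wr,rails2w(W,*p))-uw
def rt(p): return proj(top,rails2w(M,*p))-ut
def rs(p): return proj(sc,rails2w(M,*p))-us
for nm,fn,x0 in [("wrist",lambda p:rw(p).ravel(),3),("wrist+z",lambda p:rw(p).ravel(),4),("all",lambda p:np.r_[rw(p).ravel(),rt(p).ravel(),rs(p).ravel()],3),("top",lambda p:rt(p).ravel(),3),("scene",lambda p:rs(p).ravel(),3),("t+s",lambda p:np.r_[rt(p).ravel(),rs(p).ravel()],4)]:
    s=least_squares(fn,[566,-19,np.radians(109),0][:x0],loss="soft_l1",f_scale=1)
    p=s.x; print(nm,s.cost.round(2),p[:2].round(1),np.degrees(p[2]).round(2),p[3:].round(1)); print(rw(p).round(1).tolist())
E
```

```text
wrist 4.04 [565.8 -17.1] 108.63 []
[[0.3, -0.6], [-0.6, -0.2], [-0.3, -0.3], [0.9, 0.2], [-2.1, -0.1], [0.5, -0.0], [-0.9, 0.2], [1.4, 1.2]]
wrist+z 3.92 [566.  -17.3] 108.62 [-1.5]
[[0.4, -0.8], [-0.9, -0.4], [-0.3, -0.1], [0.6, 0.3], [-1.8, -0.1], [0.7, -0.0], [-0.7, 0.1], [1.5, 1.1]]
all 12.33 [565.6 -17.3] 108.88 []
[[0.4, -0.3], [-0.4, -0.3], [-0.6, 0.0], [0.7, 0.2], [-2.3, 0.4], [0.3, 0.4], [-1.0, 0.7], [1.4, 1.6]]
top 2.28 [565.2 -20. ] 108.89 []
[[-0.7, 1.9], [-1.7, 1.8], [-2.0, 2.9], [-0.8, 2.9], [-3.5, 3.0], [-0.9, 3.0], [-2.1, 3.2], [0.2, 4.0]]
scene 1.14 [567.9 -20.9] 109.54 []
[[2.5, 4.0], [1.3, 2.9], [0.7, 5.3], [1.7, 4.6], [-0.7, 5.9], [1.8, 5.5], [0.9, 5.9], [3.2, 6.4]]
t+s 3.66 [566.3 -19.3] 109.24 [-2.1]
[[1.1, 1.3], [-0.4, 0.7], [-0.6, 2.4], [0.1, 2.1], [-1.7, 2.9], [0.7, 2.7], [-0.2, 2.9], [1.9, 3.6]]
```

{"op": "arm_command", "data": {
  "deltas": [
    [0.65,[0,0,-30],0],
    [0.65,[0,0,-60],0],
    [0.65,[0,0,-90],0],
    [0.65,[0,0,-115],0],
    [0.65,[0,0,-135],0],
    [0.65,[0,0,-150],0],
    [0.65,[0,0,-157],0],
    [0.65,[0,0,-160],0],
    [0.65,[0,0,-160],0],
    [0.65,[0,0,-160],0]
  ]
}}

```text
time_s: 4.1
ee_pos: [551.0, -81.4, 156.1]
ee_rot: [63.3, 89.9, -7.5]
force: [1.7, 0.5, 0.0]
gripper_width: 59.3
```

```bash
cat > look.py <<'E'
import sys
from h import *
from workcell import env,cams
k=sys.argv[1]
s=env.state();print(s["time_s"],s["ee_pos"],s["force"],s["torque"],s["gripper_width"])
ims=[]
for n,(r0,r1,c0,c1) in {"wrist":(60,420,150,490),"scene":(190,300,250,370)}.items():
    f=cams.grab_frame(n);im=f["img"][:,:,::-1]
    cv2.imwrite(f"pics/{n}{k}.png",im)
    ims.append(cv2.resize(im[r0:r1,c0:c1],(390,int(390*(r1-r0)/(c1-c0))),interpolation=cv2.INTER_CUBIC))
H=max(i.shape[0] for i in ims)
cv2.imwrite(f"pics/both{k}.png",np.hstack([cv2.copyMakeBorder(i,0,H-i.shape[0],0,10,0) for i in ims]))
E
python3 look.py 2
```

```text
4.1 [551.04833574 -81.39992215 156.05662921] [1.66633877e+00 5.12071376e-01 7.94495693e-04] [-0.07706705  0.04706982 -0.02292297] 59.28743259325623
```

View pics/both2.png

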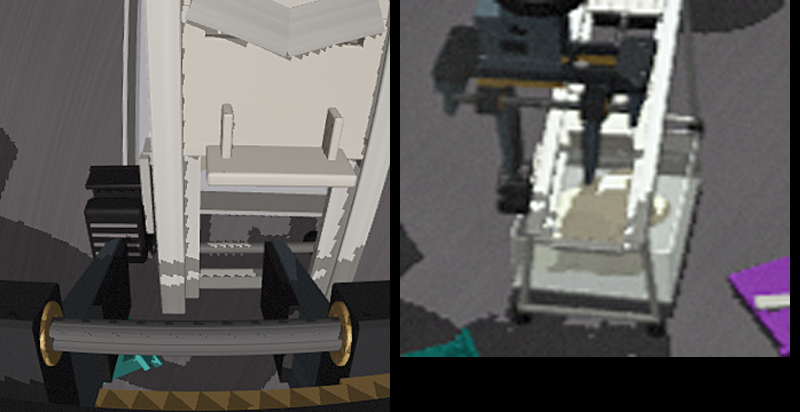

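{"op": "arm_command", "data": {
  "deltas": [
    [0.65,[0,0,-3],0],
    [0.65,[0,0,-6],0],
    [0.65,[0,0,-8],0],
    [0.65,[0,0,-10],0],
    [0.65,[0,0,-11],0],
    [0.65,[0,0,-11],0],
    [0.65,[0,0,-11],0]
  ]
}}

```text
time_s: 4.9
ee_pos: [550.4, -81.4, 144.0]
ee_rot: [78.1, 90.0, 7.3]
force: [-0.5, -0.5, 0.7]
gripper_width: 59.4
```

{"op": "arm_command", "data": {
  "deltas": [
    [0.65,[0,0,-1],0],
    [0.65,[0,0,-2],0],
    [0.65,[0,0,-3],0],
    [0.65,[0,0,-3],0],
    [0.65,[0,0,-3],0]
  ]
}}

```text
time_s: 5.4
ee_pos: [550.5, -81.3, 141.2]
ee_rot: [99.7, 90.0, 28.9]
force: [-0.4, 0.4, 2.6]
gripper_width: 59.4
```

{"op": "arm_command", "data": {
  "deltas": [
    [0.65,[0,0,-2],0],
    [0.65,[0,0,-4],0],
    [0.65,[0,0,-6],0],
    [0.65,[0,0,-8],0],
    [0.65,[0,0,-8.5],0],
    [0.65,[0,0,-8.5],0],
    [0.65,[0,0,-8.5],0],
    [0.65,[0,0,-8.5],0],
    [0.65,[0,0,-8.5],0]
  ]
}}

```text
time_s: 6.3
ee_pos: [550.7, -81.6, 132.9]
ee_rot: [49.5, 89.9, -21.4]
force: [-0.6, -0.0, 5.6]
gripper_width: 59.5
```

```bash
python3 look.py 3
```

```text
6.3 [550.69632722 -81.6345453  132.87415843] [-0.62363719 -0.04906199  5.56665122] [ 0.08674944  0.29899458 -0.15914697] 59.53675840996615
```

View pics/both3.png

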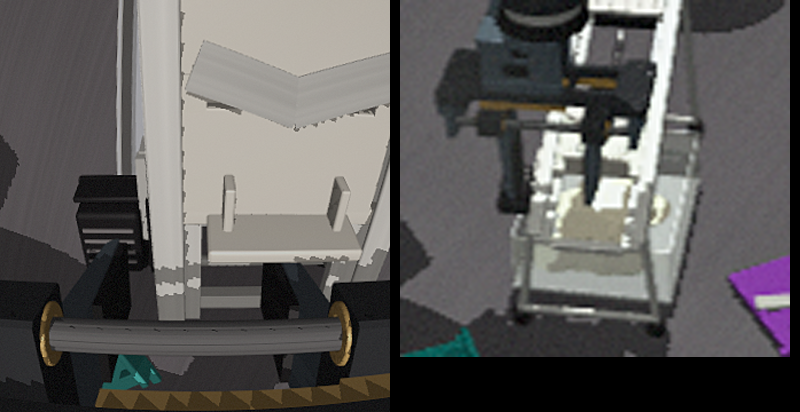

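```bash
python3 - <<'E'
from h import *
from workcell import env,cams
import time
fs=[]
for i in range(8):
    f=cams.grab_frame("wrist"); s=env.state(); fs.append(np.r_[s["force"],s["torque"]*10,s["ee_pos"]])
print(np.mean(fs,0).round(2),np.std(fs,0).round(2),s["time_s"])
pickle.dump(f,open("w3.pkl","wb"))
im=f["img"][:,:,::-1].copy()
X,Y,yaw=566,-17.4,np.radians(108.75)
for x,col in [(-25,(0,255,0)),(-30,(0,0,255)),(-35,(255,0,0))]:
    u=fish(f,rails2w([[x,30,30],[x,-30,30]],X,Y,yaw)); print(x,u.round(1).tolist())
    cv2.line(im,*[tuple(int(t) for t in a.round()) for a in u],col,1)
u=fish(f,rails2w([[-100,52.5,12.5],[-100,39.5,12.5],[-59,86,5.3],[-25,86,5.3]],X,Y,yaw))
for a in u: cv2.drawMarker(im,tuple(int(t) for t in a.round()),(0,0,255),0,6)
cv2.imwrite("pics/w3z.png",cv2.resize(im[200:360,200:480],None,fx=2.8,fy=2.8,interpolation=cv2.INTER_CUBIC))
E
```

```text
[-3.4000e-01  3.2000e-01  6.1000e+00  5.0000e-01  3.2300e+00 -1.0300e+00
  5.5069e+02 -8.1630e+01  1.3287e+02] [0.45 0.48 0.44 0.34 0.23 0.17 0.01 0.01 0.01] 6.8
-25 [[332.4, 283.7], [467.8, 282.5]]
-30 [[332.1, 292.2], [464.9, 290.6]]
-35 [[331.7, 300.3], [462.1, 298.4]]
```

View pics/w3z.png

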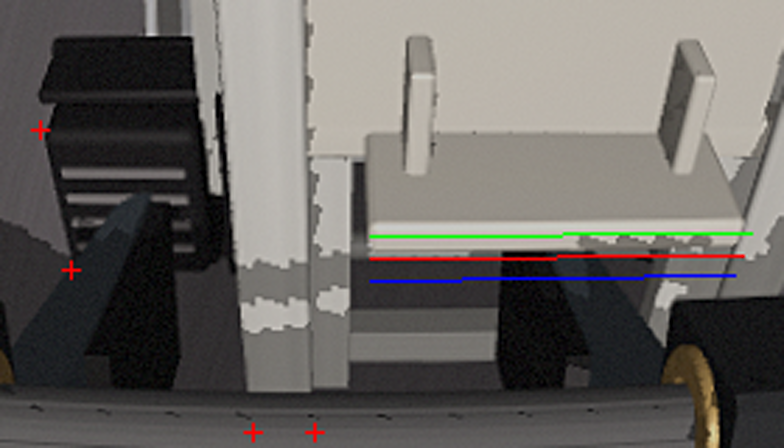

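{"op": "arm_command", "data": {
  "deltas": [
    [0.65,[-0.3,0.8,0.2],0],
    [0.65,[-0.6,1.5,0.4],0],
    [0.65,[-0.6,1.9,0.5],0],
    [0.65,[-0.6,1.9,0.5],0],
    [0.65,[-0.6,1.9,0.5],0],
    [0.65,[-0.6,1.9,0.5],0]
  ]
}}

```text
time_s: 7.4
ee_pos: [550.5, -81.0, 133.2]
ee_rot: [13.8, 89.8, -56.9]
force: [1.5, -5.7, 3.9]
gripper_width: 59.2
```

```bash
python3 - <<'E'
from h import *
from workcell import env,cams
fs=[]
for i in range(8):
    f=cams.grab_frame("wrist"); s=env.state(); fs.append(np.r_[s["force"],s["torque"]*10,s["ee_pos"]])
print(np.mean(fs,0).round(2),np.std(fs,0).round(2),s["time_s"],s["qvel"].round(2))
im=f["img"][:,:,::-1].copy()
X,Y,yaw=566,-17.4,np.radians(108.75)
for x,col in [(-25,(0,255,0)),(-30,(0,0,255))]:
    u=fish(f,rails2w([[x,30,30],[x,-30,30]],X,Y,yaw))
    cv2.line(im,*[tuple(int(t) for t in a.round()) for a in u],col,1)
cv2.imwrite("pics/w4z.png",cv2.resize(im[200:360,200:480],None,fx=2.8,fy=2.8,interpolation=cv2.INTER_CUBIC))
f=cams.grab_frame("scene")
cv2.imwrite("pics/s4.png",f["img"][:,:,::-1])
E
```

```text
[ 1.1500e+00 -5.6400e+00  3.7000e+00 -1.0220e+01 -1.0000e-01  3.8000e-01
  5.5052e+02 -8.0990e+01  1.3320e+02] [0.6  0.27 0.48 0.17 0.29 0.28 0.   0.01 0.01] 7.8 [ 0.05 -0.03  0.02  0.11  0.06 -0.05]
```

View pics/w4z.png

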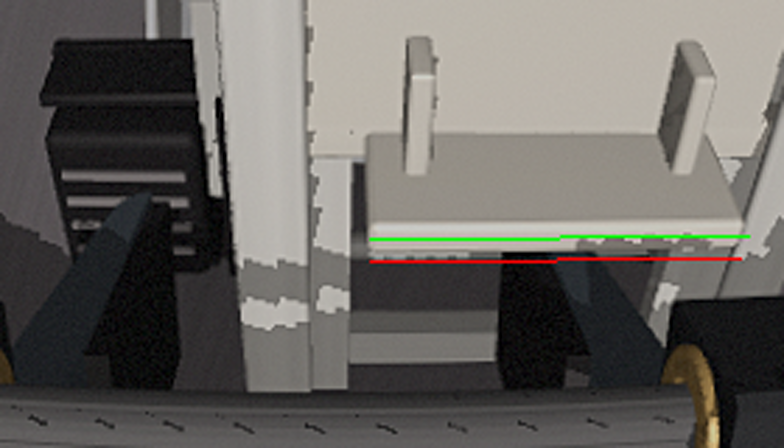

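View pics/s4.png

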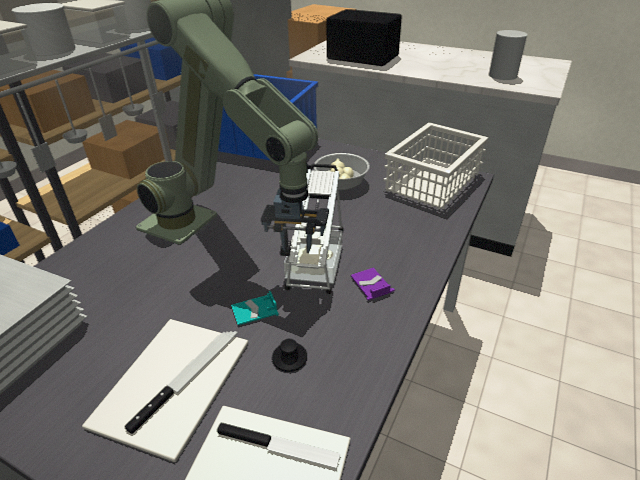

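```bash
python3 - <<'E'
from workcell import env
print(env.job_done()); s=env.state(); print(s["time_s"],s["ee_pos"],s["force"])
E
```

```text
the job is handed in; nothing more can be done
None
the job is handed in; nothing more can be done
```

I handed the job in with one finger holding the release down and the white insert stopped against the other finger. No verdict was reported.

- **Release:** the finger met it at a TCP height of about 142 mm and ended at about 133 mm. I work that out as 7.3 to 8.7 mm of travel, and at least 5 mm is required.
- **Insert:** the last wrist picture shows the flange resting against the other finger, about 27 mm down the slope, where 8 to 60 mm is allowed. The arm did not move over the last 0.4 s, and the insert looked unlifted.
- **Contact force:** the first force reading did not clearly show the insert pressing on the finger, although the wrist torque suggested it. So I pushed the tool slightly uphill: I asked for 2 mm and it moved about 0.7 mm. That added about 6 N of downhill load.
    - The torque split puts most of that load on the release finger, probably from friction. The insert's share is roughly 2 N, a rough estimate.
    - In the same move the upward force fell from 6.1 to 3.7 N, more than the change in height explains. By force alone the release travel comes out nearer 6 mm, still above 5 mm.
- **Other things:** the hand guard, onion bowl and knife look unmoved in the last scene picture. The tub is partly hidden by the gripper there, and I did not measure any of them.

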